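# Rock the ball-feet feeder's seesaw gate to the other tray

## Robot

A 7-joint arm with a two-finger parallel gripper is mounted at the origin on the work surface. World frame = base frame: x ahead of the robot, y to its left, z up, the work surface at z = 0. Lengths are in m, angles in degrees, forces in N, time in s.
With the tool pointing down it reaches from about 0.375 to 0.925 m from the base axis. Payload 3.1 kg.
Tool frame: the origin (TCP) lies midway between the tips of the shut fingers; the grasp point (between the pads) lies bot.tcp_to_grasp behind it (bot.tcp_to_grasp is the distance from the TCP to the grasp point, in m); z points along the fingers, y is the line along which they close (so a half turn about z gives the same grasp; the last joint's range is limited). The gripper opens to 85 mm and grips with 20 to 120 N. Pads are 22 mm wide; open, the fingers measure 114 mm over their backs; the gripper's body (76 mm by 85 mm) begins 54 mm behind the grasp point. The pads swing forward as they close: fully open they stand 13 mm farther back than shut.
Start: joints at [68.881, 21.939, 2.515, 91.553, -1.026, 66.532, -2.859], TCP at [0.174, -0.626, 0.231] pointing down, gripper open.
Joint ranges: [-149.38, 149.38], [-23.57, 123.04], [-84.95, 90], [0, 143.3], [-89.99, 269.99], [3.08, 112.72], [-163.45, 163.45]. Speed limits (degrees/s): [159.86, 159.86, 180, 180, 180, 180, 180].

## Interface

Orientations are given as a 3x3 rotation matrix whose columns are the frame's x, y, z axes.
In Python, from workcell import readout, capture, order, recognise, silhouettes, mark_of, bot gives the robot as it stands. The module is installed in compiled form; this text tells all that it offers.
- The arm moves only by the tool move_arm, never from a script. Its argument "commands" is a list of rows, each a list of 6 numbers: the shift along the world's x, y, z in m, then the turn, a rotation vector about the world's x, y, z in degrees. In form: [[tx, ty, tz, wx, wy, wz], ...]. A call has 1 to 12 rows; each row is the pose to reach, as a shift and turn from the pose commanded when the call began; what a row does not reach only later rows make up. A row lasts 1/8 s, in which the tool goes at most 62.5 mm and 10.7 degrees, less where a joint would pass 70% of its speed; a pose out of reach is approached as far as the arm can. A call with a gripper value outside its range is refused whole. "fingers" is the opening, from 0 (shut) to 1 (fully open), set as the call begins (left out, the last holds). The fingers move at their own pace and stop on an object; "force" is the grip in N (left out, the last holds). Time passes only in rows, so rows that repeat a pose let the fingers close. It gives the time, the measured TCP pose, the force, the opening and the grip force at its end, in the units of the state.
- readout.get_state(): the state, without advancing time (a new reading comes with each control period).
- capture(name): name is "scene" or "top" or "wrist"; returns a dict with "pixels" (480x640x3 uint8, red, green, blue), "mtx" (3x3 intrinsics, pixels), "cam_to_world" (4x4, takes a point from camera to world coordinates). Camera axes: x right, y down, z forward; pixel columns grow to the right and rows downward; lengths in m; the calibration is good to about 2 mm. A picture is of the moment at which its call begins. There is no depth.
- order.sign_off(): hands the job in; it is judged then, once.
Trained networks look in a picture, given as the dict that the camera call returned (one of the last four; its "shot" number tells which), for a name from the list of things; names that differ only in an ending like _2 or _b are one class to them, and where a whole thing is asked for, a point or a joint stands for the part that bears it (a point fixed in the world has none). Each returns a list of dicts, best first, with "confidence" (0 to 1); they miss things now and then, are a little off and sometimes report something else, mostly with a low value. They report only what shows in the picture. A call takes as long as a camera call.
- recognise(thing, picture): "point" ([column, row] in pixels, amid what is visible of it).
- silhouettes(thing, picture): "pixels" (480x640 bool, what is visible of it) and "point" ([column, row] in pixels, amid what is visible of it).
- mark_of(thing, picture): "point" ([column, row] in pixels: a listed point, or the origin of a listed thing).
The state is a dict: "time_s": time; "q": joint angles; "qd": joint speeds; "joint_efforts": joint torques, N m; "tool_pos": TCP position; "tool_rot": TCP orientation; "ft_force": force on the tool from outside, world axes, zero at the start; "moment": the same for the moment, N m; "width": finger opening in m; "gripper_force": force on a finger pad.
Only numpy, scipy, OpenCV 4.12 (cv2) and the standard library are available. Lean on these libraries where they do the work, as an engineer would, in place of code of your own. Each camera call takes 0.05 s, during which the arm holds its last target. There are 200 camera calls.

## Task

The chair-foot feeder's yellow seesaw gate is tipped towards one tray, and the next three green ball feet must go into the other one. With your fingertips press the seesaw's raised side down until it rocks over and rests on its other side, then push the orange tab to slide the stop out of the ramp, so that all three balls roll down the other chute into its tray. Do not touch the balls yourself, and leave everything else on the bench where it is.

Things in the scene. Friction and masses are not known exactly. Their poses are not given: they have to be found in the camera images.
- feeder: the feeder on its wooden board (325 x 620 x 12 mm, fixed to the bench) with ramp, seesaw, two chutes and two trays. Origin on the bench surface right under the seesaw's pivot; z up, x away from the robot and up the ramp, y to the left along the seesaw. The board spans x -80..245, y +-310 mm; the chutes lie at y +-118..196 mm
- gate (a joint): tilt of the yellow seesaw, rad: rests at +0.26 (left end, feeder +y, low: balls go to the left blue tray) or -0.26 (right end low: red tray), and starts at one of these (it settles there within the first second). Bistable by a brass weight on a mast: once past level it falls to the other side by itself and stays. 0.5 N on the raised pad starts it
- pad_left (a point): centre of the top of the seesaw's left black press pad, on the robot's side of the trough (55 mm towards the robot and 95 mm left of the pivot): flat, 56 mm (x) by 40 mm (y), 6 mm thick, only the board under it; about 161 mm above the bench when raised, 112 mm when low
- pad_right (a point): the same on the right pad (feeder y -95 mm)
- pivot (a point): the seesaw's pivot, 125 mm above the bench, axis along the feeder's x. The trough is 60 mm wide (feeder x -24..36 mm) and 230 mm long (y), its wall on the robot's side 57 mm above the pivot; the mast with the brass weight (32 mm wide) stands 30 mm on the robot's side of it, up to 86 mm above the pivot
- ramp_foot (a point): floor of the aluminium ramp at its low end, 156 mm above the bench, over the seesaw's middle; the ramp runs 197 mm from here to feeder +x, rising to 182 mm, 48 mm wide, walls 22 mm above its floor
- tray_left (a point): centre of the floor of the blue tray at the left chute; tray 110 mm (x) by 115 mm (y), floor 16 mm above the bench, side rims 67 mm, outer rim 82 mm above the bench
- tray_right (a point): the same of the red tray at the right chute
- slide (a joint): travel of the stop slide, m, along the feeder's +y (to the left): near 0 (up to 0.005) its steel stop bars the ramp, 0.05 is the end of its travel; the ramp is free from 0.043. It stays where it is left; pushing takes 1 to 2 N
- tab (a point): centre of the pushing face (the right-hand face, looking to feeder -y) of the slide's upright orange tab, 20 mm below its top. Tab 36 mm (feeder x) by 12 mm (y), standing 204 to 260 mm above the bench at feeder x 102 mm, pushing face at y -92 mm with slide at 0. Push it left (+y) up to 50 mm. The space to its right is free
- ball1: green smooth plastic ball foot, 30 mm diameter, about 22 g, first (lowest) in the row of three waiting on the ramp behind the stop; origin at its centre
- ball2: green smooth plastic ball foot, 30 mm diameter, about 22 g, second in the row of three waiting on the ramp behind the stop; origin at its centre
- ball3: green smooth plastic ball foot, 30 mm diameter, about 22 g, third in the row of three waiting on the ramp behind the stop; origin at its centre
- tape: bystander: grey tape ring lying on the board behind the right chute, 90 mm across, 25 mm high; origin at the centre of its underside
- mug: bystander: blue mug on the board behind the left chute, 76 mm across, 90 mm high; origin at the centre of its underside
- driver: bystander: screwdriver lying at the right of the bench, along its x; origin on its underside
- glue: bystander: green bottle 60 mm across, 150 mm high, at the left of the bench; origin at the centre of its underside
- wrench: bystander: wrench lying at the right of the bench along its x; origin on its underside
- bracket: bystander: steel angle bracket 90 x 50 x 58 mm at the left of the bench; origin at the centre of its underside

How it is judged:
By the outcome, as a careful person would: the job done as asked, in the order asked, and still so for the second after the job is handed in, with the robot touching nothing.
It also fails if it takes over 51 s, if anything falls off the work surface, if the arm or the gripper's body presses on something with over 40 N, if the wrist force passes 120 N, or if a joint passes its speed limit or range.

## Working session

There is one attempt and no reset: what is moved stays moved. The work goes in short steps, Python scripts to look and compute and a tool call to move; the robot and the scene stay as the last step left them, time stands still between calls to the robot, and variables do not carry over. Pictures are saved under pics/ and viewed, at most 10 in all, crops included, and the job is handed in when it is done.

Besides the shell and the picture viewer there is one more tool, called after ">>>" in YAML: its name, and indented under it one key for each argument. move_arm: Moves the arm, as the interface text tells. Its arguments: {"type":"object","properties":{"commands":{"type":"array"},"fingers":{"type":"number"},"force":{"type":"number"}},"required":["commands"]}

```bash
mkdir -p pics; cat > h.py <<'E'
import numpy as np,cv2
from workcell import readout,capture,order,recognise,silhouettes,mark_of,bot
def ray(p,uv):
    T=p["cam_to_world"];d=T[:3,:3]@np.linalg.inv(p["mtx"])@[uv[0],uv[1],1];return T[:3,3],d
def atz(p,uv,z):
    o,d=ray(p,uv);return o+d*(z-o[2])/d[2]
def tri(a,b):
    A=np.zeros((3,3));y=np.zeros(3)
    for p,uv in (a,b):
        o,d=ray(p,uv);d=d/np.linalg.norm(d);M=np.eye(3)-np.outer(d,d);A+=M;y+=M@o
    return np.linalg.solve(A,y)
E
python3 - <<'E'
from h import *
s=capture("scene");t=capture("top")
cv2.imwrite("pics/a.png",s["pixels"][:,:,::-1]);cv2.imwrite("pics/b.png",t["pixels"][:,:,::-1])
for n in ["feeder","pad_left","pad_right","pivot","ramp_foot","tray_left","tray_right","tab","ball1"]:
    m=[mark_of(n,p) for p in (s,t)]
    print(n,[(np.round(x[0]["point"]),round(x[0]["confidence"],2)) if x else None for x in m], np.round(tri((s,m[0][0]["point"]),(t,m[1][0]["point"])),3) if m[0] and m[1] else "")
st=readout.get_state();print(st["time_s"],st["tool_pos"],st["tool_rot"],bot.tcp_to_grasp)
E
```

```text
feeder [(array([306., 240.]), 0.69), (array([292., 292.]), 0.87)] [0.496 0.056 0.01 ]
pad_left [(array([316., 186.]), 0.7), (array([253., 303.]), 0.82)] [0.451 0.147 0.152]
pad_right [(array([273., 225.]), 0.55), (array([327., 308.]), 0.73)] [ 0.442 -0.037  0.126]
pivot [(array([306., 216.]), 0.63), (array([289., 224.]), 0.73)] [0.597 0.01  0.274]
ramp_foot [(array([320., 217.]), 0.89), (array([291., 265.]), 0.73)] [0.546 0.052 0.17 ]
tray_left [(array([357., 199.]), 0.72), (array([208., 287.]), 0.61)] [0.513 0.287 0.022]
tray_right [(array([249., 286.]), 0.92), (array([384., 293.]), 0.66)] [ 0.49  -0.193  0.025]
tab [(array([312., 230.]), 0.66), (array([328., 235.]), 0.72)] [ 0.603 -0.043  0.251]
ball1 [(array([355., 242.]), 0.54), (array([290., 222.]), 0.65)] [0.665 0.059 0.152]
1.0 [ 0.17388372 -0.62632678  0.2312958 ] [[ 9.63545197e-01  2.67545609e-01 -1.06516983e-05]
 [ 2.67545609e-01 -9.63545197e-01 -1.68742318e-05]
 [-1.47780194e-05  1.34092699e-05 -1.00000000e+00]] 0.0187
```

View pics/a.png

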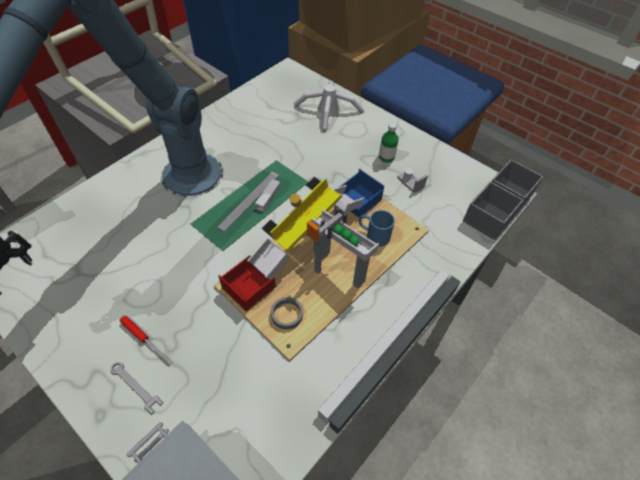

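View pics/b.png

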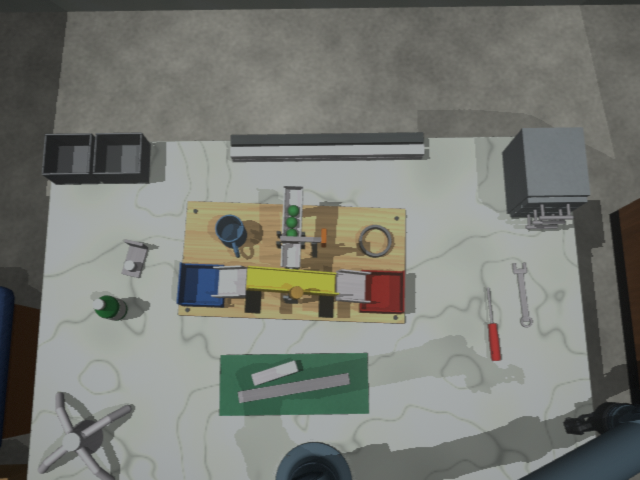

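The gate's left side is raised: the left pad measures z≈0.152 against 0.126 for the right, and the brass weight leans right at (297,292). I'll fit the feeder pose from the board corners and the marks.

```bash
cat > fit.py <<'E'
from h import *
from scipy.optimize import least_squares
s=capture("scene");t=capture("top")
a=-.26
def pad(y):  # pad top relative to pivot at tilt; from 161/112 heights: mean 136.5
    return [-.055,y,.161 if y>0 else .112]
P={"pad_left":pad(.095),"pad_right":pad(-.095),"ramp_foot":[0,0,.156],"tab":[.102,-.092,.240],"feeder":[0,0,0]}
obs=[]
for n,X in P.items():
    for p in (s,t):
        m=mark_of(n,p)
        if m: obs.append((n,p,np.array(m[0]["point"]),np.array(X)))
for uv,X in zip([(189,202),(407,209),(405,323),(178,315)],[(.245,.31),(.245,-.31),(-.08,-.31),(-.08,.31)]):
    obs.append(("corner",t,np.array(uv),np.array([*X,.012])))
def W(v,X):
    c,q=np.cos(v[2]),np.sin(v[2]);return np.array([v[0]+c*X[0]-q*X[1],v[1]+q*X[0]+c*X[1],X[2]])
def proj(p,X):
    T=p["cam_to_world"];u=p["mtx"]@(T[:3,:3].T@(X-T[:3,3]));return u[:2]/u[2]
r=least_squares(lambda v:np.concatenate([proj(p,W(v,X))-uv for n,p,uv,X in obs]),[.5,.05,0],loss="soft_l1")
v=r.x;print(v,np.degrees(v[2]))
for n,p,uv,X in obs: print(n,p["shot"],np.round(proj(p,W(v,X))-uv,1))
for n,X in P.items(): print(n,np.round(W(v,X),3))
np.save("v.npy",v)
print("push start/end",W(v,[.102,-.16,.235]),W(v,[.102,-.042,.235]))
E
python3 fit.py
```

```text
[ 0.50164468  0.05350735 -0.04734126] -2.7124542438437964
pad_left 3 [-2.  -0.7]
pad_left 4 [-3.7 -2. ]
pad_right 3 [-1.   1.1]
pad_right 4 [-1.1  0.5]
ramp_foot 3 [-10.7  -6. ]
ramp_foot 4 [ 0.7 14.7]
tab 3 [-1.8  1.4]
tab 4 [2.1 2.1]
feeder 3 [4.5 3. ]
feeder 4 [ 0.5 -2.5]
corner 4 [-1.8 -1.5]
corner 4 [-2.  -1.3]
corner 4 [-0.6 -0.3]
corner 4 [-0.3 -0.1]
pad_left [0.451 0.151 0.161]
pad_right [ 0.442 -0.039  0.112]
ramp_foot [0.502 0.054 0.156]
tab [ 0.599 -0.043  0.24 ]
feeder [0.502 0.054 0.   ]
push start/end [ 0.59595863 -0.11114039  0.235     ] [0.60154281 0.0067274  0.235     ]
```

>>> move_arm:
  commands:
    - [0.05, 0.05, 0.04, 0, 0, -9]
    - [0.09, 0.1, 0.07, 0, 0, -18]
    - [0.226, 0.326, 0.07, 0, 0, -18]
    - [0.226, 0.326, 0.07, 0, 0, -18]
    - [0.226, 0.326, 0.07, 0, 0, -18]
    - [0.226, 0.326, 0.07, 0, 0, -18]
    - [0.226, 0.326, 0.07, 0, 0, -18]
    - [0.226, 0.326, 0.07, 0, 0, -18]
  fingers: 0

```text
time_s: 2.6
tool_pos: [0.4026, -0.2963, 0.3018]
tool_rot: [[0.999, -0.035, 0.002], [-0.035, -0.999, 0.0], [0.002, -0.0, -1.0]]
ft_force: [0.3, -0.1, -0.2]
width: -0.0003
gripper_force: 0.0
```

>>> move_arm:
  commands:
    - [0.043, 0.453, 0, 0, 0, 0]
    - [0.043, 0.453, 0, 0, 0, 0]
    - [0.043, 0.453, 0, 0, 0, 0]
    - [0.043, 0.453, 0, 0, 0, 0]
    - [0.043, 0.453, 0, 0, 0, 0]
    - [0.043, 0.453, 0, 0, 0, 0]
    - [0.043, 0.453, 0, 0, 0, 0]
    - [0.043, 0.453, 0, 0, 0, 0]
    - [0.043, 0.453, 0, 0, 0, 0]
    - [0.043, 0.453, 0, 0, 0, 0]

```text
time_s: 3.85
tool_pos: [0.4433, 0.1502, 0.301]
tool_rot: [[0.999, -0.047, -0.0], [-0.047, -0.999, -0.001], [-0.0, 0.001, -1.0]]
ft_force: [-0.1, 0.6, 0.1]
width: 0.0005
gripper_force: 0.0
```

>>> move_arm:
  commands:
    - [0, 0.003, -0.05, 0, 0, 0]
    - [0, 0.003, -0.09, 0, 0, 0]
    - [0, 0.003, -0.09, 0, 0, 0]

```text
time_s: 4.22
tool_pos: [0.4404, 0.1522, 0.2081]
tool_rot: [[0.999, -0.047, -0.008], [-0.047, -0.999, -0.003], [-0.008, 0.003, -1.0]]
ft_force: [-1.0, -1.1, 0.4]
width: -0.0001
gripper_force: 0.0
```

```bash
python3 - <<'E'
from h import *
w=capture("wrist");s=capture("scene")
a=w["pixels"];b=cv2.resize(s["pixels"][130:310,200:440],(640,480))
cv2.imwrite("pics/c.png",cv2.resize(np.hstack([a,b]),(800,300))[:,:,::-1])
E
```

```text
(no output)
```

View pics/c.png

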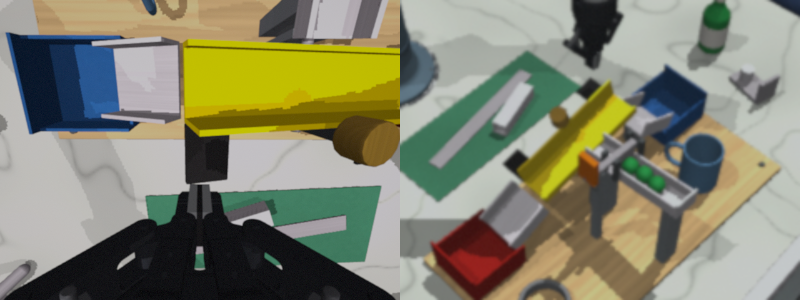

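The wrist half shows the pad at about (207,160), with the fingertips above its near edge at (200,187). I'll check where the TCP projects onto the pad plane.

```bash
python3 - <<'E'
from h import *
w=capture("wrist");T=w["cam_to_world"];k=np.array([.625,.625])
tp=readout.get_state()["tool_pos"];print(tp)
for X in (tp,[tp[0],tp[1],.161],[.451,.151,.161]):
    u=w["mtx"]@(T[:3,:3].T@(np.array(X)-T[:3,3]));print(u[:2]/u[2]*k)
for uv in [(187,183),(227,183),(229,136),(185,136)]: print(atz(w,np.array(uv)/k,.158))
m=mark_of("pad_left",w);print(m[:1],m and atz(w,m[0]["point"],.161))
E
```

```text
[0.44443925 0.15509515 0.21297459]
[199.02326738 196.48012285]
[199.07503812 168.30552503]
[203.29806972 161.30605663]
[0.42894861 0.1671681  0.158     ]
[0.42720588 0.12964875 0.158     ]
[0.47250638 0.12745452 0.158     ]
[0.47429496 0.16609244 0.158     ]
[{'point': [335.5, 253.3], 'confidence': 0.57}] [0.45357723 0.14518594 0.161     ]
```

>>> move_arm:
  commands:
    - [0.002, -0.003, -0.03, 0, 0, 0]
    - [0.002, -0.003, -0.042, 0, 0, 0]
    - [0.002, -0.003, -0.052, 0, 0, 0]
    - [0.002, -0.003, -0.062, 0, 0, 0]
    - [0.002, -0.003, -0.072, 0, 0, 0]
    - [0.002, -0.003, -0.082, 0, 0, 0]
    - [0.002, -0.003, -0.09, 0, 0, 0]
    - [0.002, -0.003, -0.09, 0, 0, 0]

```text
time_s: 5.42
tool_pos: [0.4442, 0.1525, 0.1204]
tool_rot: [[0.999, -0.043, -0.002], [-0.043, -0.999, -0.0], [-0.002, 0.0, -1.0]]
ft_force: [0.2, 0.2, 0.2]
width: -0.0002
gripper_force: 0.0
```

>>> move_arm:
  commands:
    - [-0.002, 0, 0.06, 0, 0, 0]
    - [-0.002, 0, 0.12, 0, 0, 0]
    - [-0.002, 0, 0.18, 0, 0, 0]
    - [-0.002, 0, 0.18, 0, 0, 0]

```text
time_s: 5.92
tool_pos: [0.4467, 0.1546, 0.3076]
tool_rot: [[0.999, -0.043, 0.013], [-0.043, -0.999, 0.002], [0.013, -0.003, -1.0]]
ft_force: [-0.4, -0.0, -1.2]
width: -0.0
gripper_force: 0.0
```

```bash
python3 - <<'E'
from h import *
w=capture("wrist");s=capture("scene")
a=w["pixels"];b=cv2.resize(s["pixels"][130:310,200:440],(640,480))
cv2.imwrite("pics/d.png",cv2.resize(np.hstack([a,b]),(800,300))[:,:,::-1])
E
```

```text
(no output)
```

View pics/d.png

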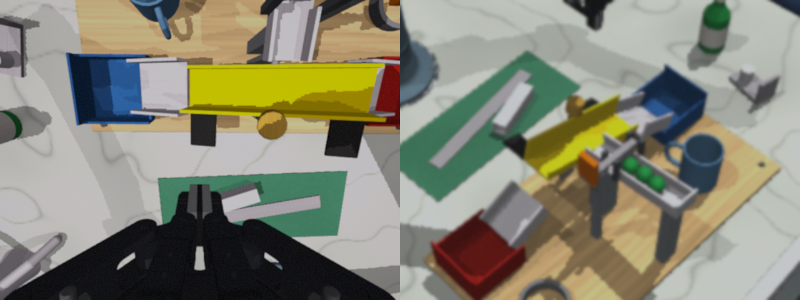

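The gate has rocked over: the left end is now low by the blue chute, the brass weight leans left at (272,125), and the right pad is raised. Next is the tab.

>>> move_arm:
  commands:
    - [0, 0, 0.05, 0, 0, 0]
    - [0.154, -0.275, 0.05, 0, 0, 0]
    - [0.154, -0.275, 0.05, 0, 0, 0]
    - [0.154, -0.275, 0.05, 0, 0, 0]
    - [0.154, -0.275, 0.05, 0, 0, 0]
    - [0.154, -0.275, 0.05, 0, 0, 0]
    - [0.154, -0.275, 0.05, 0, 0, 0]
    - [0.154, -0.275, 0.05, 0, 0, 0]
    - [0.154, -0.275, -0.01, 0, 0, 0]
    - [0.154, -0.275, -0.04, 0, 0, 0]
    - [0.154, -0.275, -0.04, 0, 0, 0]

```text
time_s: 7.4
tool_pos: [0.5938, -0.1195, 0.2576]
tool_rot: [[0.999, -0.039, -0.008], [-0.039, -0.999, 0.002], [-0.008, -0.002, -1.0]]
ft_force: [-0.0, -0.3, -0.1]
width: 0.0001
gripper_force: 0.0
```

```bash
python3 - <<'E'
from h import *
w=capture("wrist");s=capture("scene");t=capture("top")
a=w["pixels"];b=cv2.resize(s["pixels"][130:310,200:440],(640,480))
cv2.imwrite("pics/e.png",cv2.resize(np.hstack([a,b]),(800,300))[:,:,::-1])
print(readout.get_state()["tool_pos"])
m=[mark_of("tab",p) for p in (w,s,t)]
print([x[:1] for x in m])
for p,x in zip((w,s,t),m):
    if x: print(atz(p,x[0]["point"],.24))
E
```

```text
[ 0.59794368 -0.12101125  0.26330084]
[[{'point': [152.2, 287.3], 'confidence': 0.6}], [{'point': [311.7, 230.2], 'confidence': 0.86}], [{'point': [324.5, 239.3], 'confidence': 0.68}]]
[ 0.60171701 -0.03994965  0.24      ]
[ 0.59901747 -0.03570282  0.24      ]
[ 0.59333608 -0.03548469  0.24      ]
```

View pics/e.png

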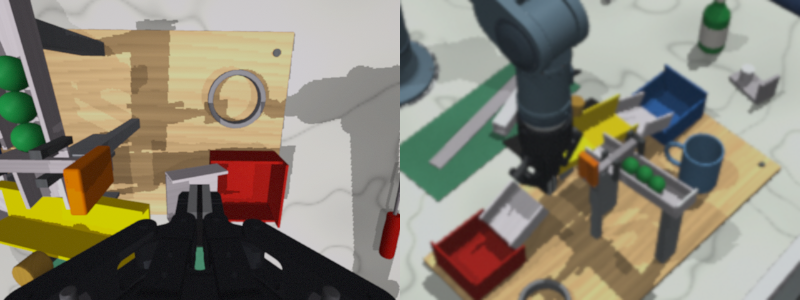

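The orange tab is at about (88,180) in the wrist half, left of the shut fingers with a clear path. The face is at y≈-0.04. I'll lower and push.

>>> move_arm:
  commands:
    - [0.0, 0, -0.035, 0, 0, 0]
    - [0.0, 0, -0.035, 0, 0, 0]
    - [0.002, 0.03, -0.035, 0, 0, 0]
    - [0.003, 0.05, -0.035, 0, 0, 0]
    - [0.003, 0.06, -0.035, 0, 0, 0]
    - [0.004, 0.07, -0.035, 0, 0, 0]
    - [0.004, 0.08, -0.035, 0, 0, 0]
    - [0.004, 0.09, -0.035, 0, 0, 0]
    - [0.005, 0.1, -0.035, 0, 0, 0]
    - [0.005, 0.108, -0.035, 0, 0, 0]
    - [0.005, 0.108, -0.035, 0, 0, 0]

```text
time_s: 9.07
tool_pos: [0.6016, -0.0126, 0.2261]
tool_rot: [[0.999, -0.041, -0.001], [-0.041, -0.999, 0.001], [-0.001, -0.001, -1.0]]
ft_force: [-0.8, 0.2, -0.4]
width: -0.0005
gripper_force: 0.0
```

```bash
python3 - <<'E'
from h import *
w=capture("wrist");s=capture("scene")
a=w["pixels"];b=cv2.resize(s["pixels"][130:310,200:440],(640,480))
cv2.imwrite("pics/f.png",cv2.resize(np.hstack([a,b]),(800,300))[:,:,::-1])
st=readout.get_state();print(st["tool_pos"],st["ft_force"])
m=mark_of("tab",s);print(m and atz(s,m[0]["point"],.24))
E
```

```text
[ 0.60150773 -0.01374199  0.22599296] [ 0.29167356 -0.06826048  0.61588086]
[0.60890845 0.00121308 0.24      ]
```

View pics/f.png

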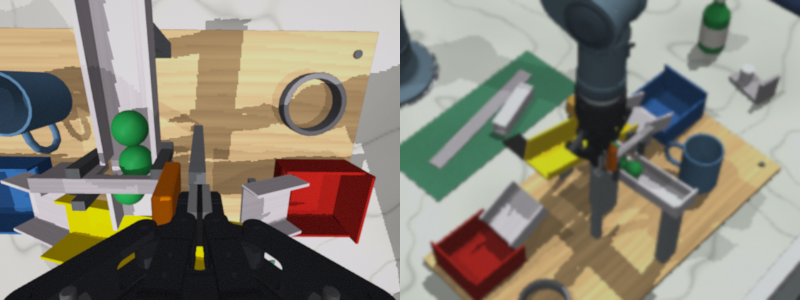

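The tab has moved about 41 mm, and the balls at (130,130) and (135,160) appear to be rolling. I'll push a few mm more for full clearance.

>>> move_arm:
  commands:
    - [0, 0.004, 0, 0, 0, 0]
    - [0, 0.007, 0, 0, 0, 0]
    - [0, 0.009, 0, 0, 0, 0]
    - [0, 0.009, 0, 0, 0, 0]

```text
time_s: 9.72
tool_pos: [0.6018, -0.0085, 0.2261]
tool_rot: [[0.999, -0.046, -0.001], [-0.046, -0.999, -0.004], [-0.0, 0.004, -1.0]]
ft_force: [-0.4, -5.4, -0.3]
width: -0.0001
gripper_force: 2.4
```

>>> move_arm:
  commands:
    - [0, -0.03, 0, 0, 0, 0]
    - [0, -0.08, 0, 0, 0, 0]
    - [0, -0.1, 0.03, 0, 0, 0]
    - [0, -0.1, 0.09, 0, 0, 0]
    - [0, -0.1, 0.12, 0, 0, 0]
    - [0, -0.1, 0.12, 0, 0, 0]
    - [0, -0.1, 0.12, 0, 0, 0]
    - [0, -0.1, 0.12, 0, 0, 0]
    - [0, -0.1, 0.12, 0, 0, 0]
    - [0, -0.1, 0.12, 0, 0, 0]
    - [0, -0.1, 0.12, 0, 0, 0]
    - [0, -0.1, 0.12, 0, 0, 0]

```text
time_s: 11.22
tool_pos: [0.6019, -0.1053, 0.3463]
tool_rot: [[0.999, -0.043, 0.0], [-0.043, -0.999, 0.0], [0.0, -0.0, -1.0]]
ft_force: [1.1, 0.1, 1.1]
width: 0.0001
gripper_force: 0.0
```

```bash
python3 - <<'E'
from h import *
t=capture("top");s=capture("scene")
b=cv2.resize(s["pixels"][130:310,200:440],(640,480));a=cv2.resize(t["pixels"][180:345,165:420],(640,480))
cv2.imwrite("pics/g.png",cv2.resize(np.hstack([a,b]),(800,300))[:,:,::-1])
m=mark_of("tab",s);print(m and atz(s,m[0]["point"],.24))
E
```

```text
[0.59185119 0.01066508 0.24      ]
```

View pics/g.png

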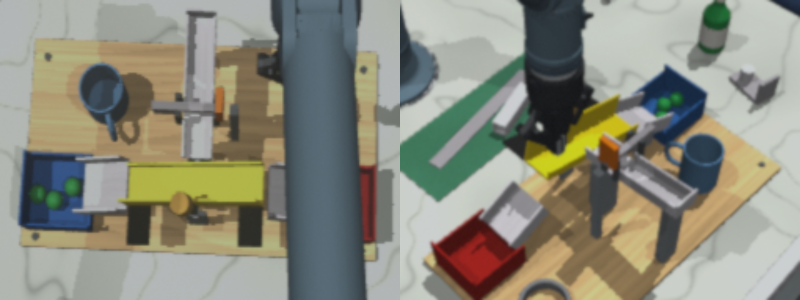

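All three balls lie in the blue tray, at (38,195), (53,200) and (72,187) in the top half. The gate rests left-low, the stop is out and the arm is clear.

>>> move_arm:
  commands:
    - [0, 0, 0.02, 0, 0, 0]
    - [0, 0, 0.02, 0, 0, 0]
    - [0, 0, 0.02, 0, 0, 0]
    - [0, 0, 0.02, 0, 0, 0]
    - [0, 0, 0.02, 0, 0, 0]
    - [0, 0, 0.02, 0, 0, 0]
    - [0, 0, 0.02, 0, 0, 0]
    - [0, 0, 0.02, 0, 0, 0]

```text
time_s: 12.38
tool_pos: [0.6019, -0.1053, 0.3663]
tool_rot: [[0.999, -0.043, 0.0], [-0.043, -0.999, 0.0], [0.0, -0.0, -1.0]]
ft_force: [0.3, 0.5, -0.1]
width: -0.0001
gripper_force: 0.0
```

```bash
python3 -c "
from workcell import order;print(order.sign_off())"
```

```text
the job is handed in; nothing more can be done
None
```

The seesaw was rocked over to left-low, the stop was slid out, all three balls rolled into the blue tray, and the job was handed in at about 12 s.

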